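# Pack the driver away and shut the stayed service case

## Task

Put the cordless driver away: lay it flat on the foam inside the grey service case, gently and not dropped, and let go. Then press the red pad at the knee of the locked lid stay to break the stay, and only then lower the lid gently until the case is fully shut, without forcing the lid against the locked stay or letting it slam. Leave the small orange bin and the bottle where they are.

Things in the scene. Friction and masses are not known exactly. Their poses are not given: they have to be found in the camera images.
- driver: Cordless screwdriver lying flat, 150 mm long, about 140 g. Orange rectangular handle 110 long x 28 wide x 26 high with a black band, then a black nose 20 mm in diameter and 20 long, then a 7 mm bit 20 long. Origin: centre of the underside of the handle; x along it towards the bit (it reaches from -55 to +95 mm in x), z up.
- case: Grey metal case fixed to the bench, outside 210 (x) x 290 (y) x 90 mm high, walls 5 mm, open lid hinged on its +x rim (roughly to the robot's left). Origin: centre of the underside; x from the front (latch side) to the hinge side, z up. The hinge line runs along y at x = 100, z = 90 mm. Dark foam inside fills y from -69 to 139; the strip at y below -69 is an open well for the stay.
- lid (a joint): Lid angle (rad): 0 = open as found, leaning 70 degrees up from shut, so that it overhangs the case (free edge near case x 30, z 285 mm); grows as it closes, 1.222 = fully shut. About 0.4 kg, grey frame, clear window. Stiff friction hinge (0.6 N m): with the stay broken the lid stays where it is left and must be pushed shut with a few newtons.
- lid_edge (a point): Middle of the lid's free edge, on its outer face (upper when shut), 205 mm from the hinge line. x points from the free edge to the hinge, z out of the outer face. The lid plate is 205 x 290 x 12 mm, its inner face in the plane of the hinge line; an orange tab 90 wide, 10 thick sticks out 14 mm from the middle of the free edge.
- knee (a joint): Knee angle of the lid stay (rad): 0 = locked against its stop, a little past straight; 0.15 = straight; grows as the stay breaks and folds, about 2.9 with the lid shut. Below 0.15 the lid cannot be lowered. Two flat steel links, 54 mm each, 16 wide, upright beside the case's -y wall: the lower pivots on the wall at case x -5, z 75, the upper on the lid 80 mm from the hinge.
- knee_pad (a point): On the axis of the red round pad at the knee: 26 mm in diameter, along case y from 20 mm on the -y side to 14 mm on the +y side of this point. Locked, it is at about case x 25, y -111, z 120 mm, under the lid. Pressed 20 to 30 mm towards case +x and down (45 degrees) with a few newtons, the knee folds. Straight down the lid is in the way: lean the tool 30 to 45 degrees, tip to the hinge.
- bin: Small orange open bin 70 x 100 x 50 mm, loose, a bystander. Origin: centre of the underside.
- bottle: White squeeze bottle with a yellow cap, 44 mm in diameter, 110 high, loose, a bystander. Origin: centre of the underside.
- tray (a point): Middle of the free bay for the driver, on the foam's top, 40 mm above the case's underside and 50 below its rim, at x = -25, y = 35 in the case frame; same axes. The bay is 150 (x) x 208 (y) mm. Behind it (case x 50 to 95, y -60 to 130) a black bit holder stands 20 mm above the foam, its steel bits 30 mm.
Mind the look-alikes: they are no part of the job. Of the things that look like the driver, the middle-sized one is meant.

How it is judged:
By the outcome, as a careful person would: the job done as asked, in the order asked, and still so for the second after the job is handed in, with the robot touching nothing.
It also fails if it takes over 70 s, if anything falls off the work surface, if the arm or the gripper's body presses on something with over 40 N, if the wrist force passes 120 N, or if a joint passes its speed limit or range.

## Robot

A 6-joint arm with a two-finger parallel gripper is mounted at the origin on the work surface. World frame = base frame: x ahead of the robot, y to its left, z up, the work surface at z = 0. Lengths are in mm, angles in rad, forces in N, time in s.
With the tool pointing down it reaches from about 275 to 750 mm from the base axis. Payload 10.2 kg.
Tool frame: the origin (TCP) lies at the very end of the fingers, on their centre line; the grasp point (between the pads) lies 19 mm behind it; z points along the fingers, y is the line along which they close (so a half turn about z gives the same grasp; the last joint's range is limited). The gripper opens to 85 mm and grips with 20 to 120 N. Pads are 22 mm wide; open, the fingers measure 114 mm over their backs; the gripper's body (76 mm by 85 mm) begins 54 mm behind the grasp point. The pads swing forward as they close: fully open they stand 13 mm farther back than shut.
Start: joints at [0.988, 0.313, 1.498, -0, 1.331, -0.223], TCP at [184.858, 491.384, 195.394] pointing down, gripper open.
Joint ranges: [-2.94, 2.94], [-0.97, 2.17], [0.19, 2.56], [-1.23, 4.37], [0.02, 3.11], [-2.88, 2.88]. Speed limits (rad/s): [2.39, 2.39, 3.01, 3.14, 3.14, 3.14].

## Interface

Orientations are given as a unit quaternion [w, x, y, z].
In Python, from rig import * gives the robot as it stands. The module is installed in compiled form; this text tells all that it offers.
- The arm moves only by the shell command python3 -m crank 'ROWS' [FORCE]. ROWS is JSON, a list that holds one entry, the list of rows, each a list of 7 numbers: the shift along the tool's x, y, z in units of 25 mm (1.0 is 25 mm), then the turn, a rotation vector about the tool's x, y, z in units of 8 degrees (1.0 is 8 degrees), then the finger opening in mm, from 0 to 85.4. A call has exactly 8 rows; each row shifts and turns the commanded pose from where the row before left it, along the tool's axes as they then stand; what a row does not reach is not made up. A row lasts 1/10 s, in which the tool goes at most 50 mm and 8.59 degrees, less where a joint would pass 70% of its speed; a pose out of reach is approached as far as the arm can. A call is refused whole if a number of a shift passes 1 or a number of a turn 1, either way. A call with a gripper value outside its range is refused whole. The fingers move at their own pace and stop on an object; FORCE is the grip in N (left out, the last holds). Time passes only in rows, so rows that do not move let the fingers close, or fill a call up. It gives the time, the measured TCP pose, the force, the opening and the grip force at its end, in the units of the state.
- sense(): the state, without advancing time (a new reading comes with each control period).
- capture(name): name is "scene" or "top"; returns the picture (480x640x3 uint8, blue, green, red); there is no depth.
- camera_model(name): a dict with "fx", "fy", "cx", "cy" (pixels), "world_from_camera" (4x4, takes a point from camera to world coordinates). Camera axes: x right, y up, looking along -z (the intrinsics and any distortion apply to the point x, -y, -z); pixel columns grow to the right and rows downward; lengths in mm; the calibration is good to about 2 mm. A picture is of the moment at which its call begins. camera_model takes no time and is no camera call.
- finish_job(): hands the job in; it is judged then, once.
The state is a dict: "time_s": time; "joints": joint angles; "dq": joint speeds; "tau": joint torques, N m; "eef_pos": TCP position; "ee_rot": TCP orientation; "force": force on the tool from outside, world axes, zero at the start; "wrist_torque": the same for the moment, N m; "grip_width": opening from 0.0 (shut) to 1.0 (fully open); "grip_force": force on a finger pad.
Only numpy, scipy, OpenCV 4.12 (cv2) and the standard library are available. Lean on these libraries where they do the work, as an engineer would, in place of code of your own. Each camera call takes 0.05 s, during which the arm holds its last target. There are 200 camera calls.

## Working session

There is one attempt and no reset: what is moved stays moved. The work goes in short steps, Python scripts to look and compute and a shell command to move; the robot and the scene stay as the last step left them, time stands still between calls to the robot, and variables do not carry over. Pictures are saved under pics/ and viewed, at most 10 in all, crops included, and the job is handed in when it is done.

```bash
mkdir -p pics
python3 - <<'E'
from rig import *
import cv2
print(sense())
for n in("scene","top"):
    cv2.imwrite(f"pics/{n}0.png",capture(n)); c=camera_model(n); print({k:(v if k!='world_from_camera' else [[round(float(a),3) for a in r] for r in v]) for k,v in c.items()})
E
```

```text
{'time_s': 0.0, 'joints': array([ 9.87579979e-01,  3.13458038e-01,  1.49844188e+00, -1.07084229e-06,
        1.33098692e+00, -2.23399264e-01]), 'dq': array([-0.0013285 , -0.00245737, -0.00037679,  0.00202446, -0.00198508,
        0.00020479]), 'tau': array([ 5.60006411e-04, -4.12268007e+01, -2.59747392e+01, -1.40326169e-04,
        4.10636640e-03, -1.26224134e-05]), 'eef_pos': array([184.69560487, 491.1180278 , 194.8291858 ]), 'ee_rot': array([-2.53481355e-04,  1.78939429e-01,  9.83859879e-01, -5.95378610e-04]), 'force': array([-0.94926718, -0.02157116,  0.53434758]), 'wrist_torque': array([ 0.022151  ,  0.0529654 , -0.01608974]), 'grip_force': 0.0, 'grip_width': 1.0015993144681712}
{'fx': 448.654383985583, 'fy': 448.654383985583, 'cx': 321.0836520754996, 'cy': 242.35816061569966, 'world_from_camera': [[0.281, -0.511, 0.812, 1544.975], [0.96, 0.15, -0.238, -325.357], [-0.0, 0.846, 0.533, 800.518], [0.0, 0.0, 0.0, 1.0]]}
{'fx': 522.715144151226, 'fy': 522.715144151226, 'cx': 313.144184369603, 'cy': 236.76542254683514, 'world_from_camera': [[-0.006, 0.996, -0.094, 457.651], [-1.0, -0.005, 0.006, -37.745], [0.006, 0.094, 0.996, 1315.086], [0.0, 0.0, 0.0, 1.0]]}
```

View pics/scene0.png

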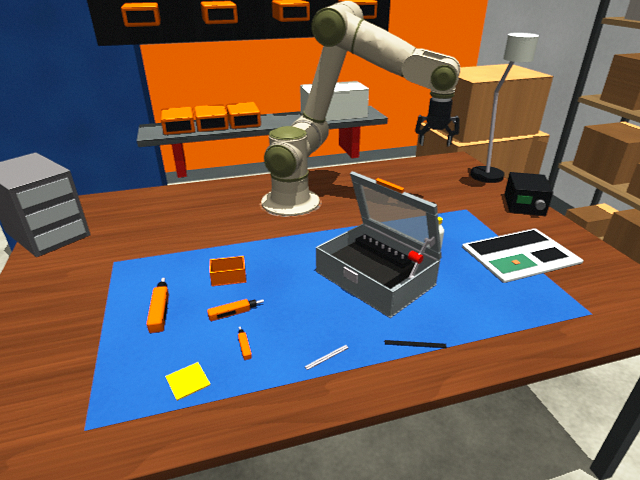

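View pics/top0.png

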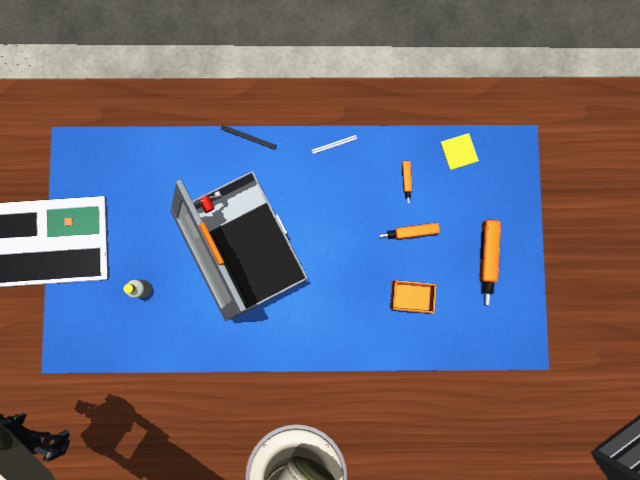

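The middle-sized driver is at about (410,232) in the top view, with its bit to the left. The case front rim runs from about (252,173) to (307,280), and the red pad is at (206,204). I'll zoom in to measure these.

```bash
cat > h.py <<'E'
from rig import *
import cv2, numpy as np
from scipy.spatial.transform import Rotation as R
def ray(n,p):
    c=camera_model(n);T=np.array(c['world_from_camera'])
    d=T[:3,:3]@np.array([(p[0]-c['cx'])/c['fx'],-(p[1]-c['cy'])/c['fy'],-1.]);return T[:3,3],d
def onz(n,p,z):
    o,d=ray(n,p);return o+d*(z-o[2])/d[2]
def proj(n,P):
    c=camera_model(n);T=np.array(c['world_from_camera']);q=T[:3,:3].T@(np.array(P)-T[:3,3])
    return np.array([c['cx']+c['fx']*q[0]/-q[2],c['cy']+c['fy']*(-q[1])/-q[2]])
def tri(p1,p2):
    a,d=ray('scene',p1);b,e=ray('top',p2);d/=np.linalg.norm(d);e/=np.linalg.norm(e)
    s,t=np.linalg.lstsq(np.c_[d,-e],b-a,rcond=None)[0];return (a+s*d+b+t*e)/2,np.linalg.norm(a+s*d-b-t*e)
def orange(im):
    h=cv2.cvtColor(im,cv2.COLOR_BGR2HSV);return cv2.inRange(h,(5,150,90),(20,255,255))
E
python3 - <<'E'
from h import *
t=cv2.imread('pics/top0.png');s=cv2.imread('pics/scene0.png')
a=cv2.resize(t[165:325,165:315],None,fx=2.66,fy=2.66,interpolation=cv2.INTER_CUBIC)
b=cv2.resize(s[165:315,310:450],None,fx=2.66,fy=2.66,interpolation=cv2.INTER_CUBIC)
H=max(a.shape[0],b.shape[0]);o=np.zeros((H,a.shape[1]+b.shape[1],3),np.uint8);o[:a.shape[0],:a.shape[1]]=a;o[:b.shape[0],a.shape[1]:]=b
print(a.shape);cv2.imwrite('pics/crop.png',o)
for n,im in(('top',t),('scene',s)):
    m=orange(im)
    for c in cv2.findContours(m,cv2.RETR_EXTERNAL,cv2.CHAIN_APPROX_NONE)[0]:
        if cv2.contourArea(c)>60 and n=='top': 
            r=cv2.minAreaRect(c);bx=cv2.boxPoints(r);print(n,np.round(r[0],1),np.round(r[1],1),[np.round(onz(n,p,26)[:2],1).tolist() for p in bx])
E
```

```text
(426, 399, 3)
top [130.7 440.3] [17.5 35.2] [[72.5, 432.2], [139.9, 387.6], [117.2, 352.3], [49.9, 397.0]]
top [413.6 296.5] [41.6 28.3] [[402.0, -236.6], [470.8, -244.3], [461.0, -346.2], [392.3, -338.0]]
top [416.9 230.5] [10.7 43.9] [[600.3, -247.8], [614.2, -356.4], [587.7, -359.2], [573.8, -250.8]]
top [211.1 243.2] [45.2  5.4] [[612.7, 238.2], [618.6, 226.4], [518.1, 175.3], [512.3, 187.0]]
top [490.6 250.9] [15.7 62. ] [[467.0, -459.1], [620.5, -471.8], [618.5, -511.0], [465.0, -497.7]]
top [406.4 176.1] [30.3  7.8] [[769.4, -269.1], [770.7, -288.7], [693.7, -291.9], [692.5, -272.4]]
top [319.5 278.5] [639. 401.] [[8.3, 698.4], [989.5, 747.9], [983.6, -882.3], [-3.6, -818.1]]
```

View pics/crop.png

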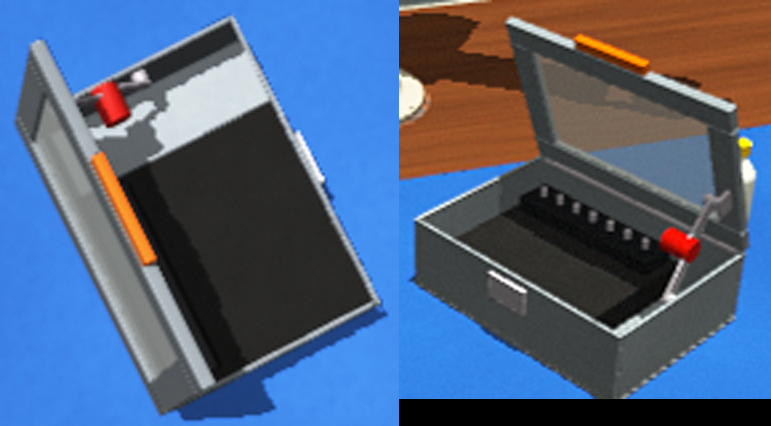

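The crop shows the case front rim corners at top px (253,171) and (308,279), and scene px (316,247), (393,290) and (440,261). The foam bay is empty.

Run:
```python
from h import *
np.set_printoptions(suppress=True,precision=1)
A=onz('top',(253.1,171.6),90);B=onz('top',(307.7,279.3),90)
A2=onz('scene',(393.1,289.8),90);B2=onz('scene',(316,247),90);C2=onz('scene',(440.1,260.9),90)
print(A,A2,B,B2,C2,np.linalg.norm(A-B),np.linalg.norm(A2-B2),np.linalg.norm(A2-C2))
for a,b in((A,B),(A2,B2)):
    y=(b-a)[:2];y/=np.linalg.norm(y);x=np.array([y[1],-y[0]]);o=(a+b)[:2]/2+105*x;print('case',o,np.degrees(np.arctan2(x[1],x[0])))
t=cv2.imread('pics/top0.png');s=cv2.imread('pics/scene0.png')
# tip/bit of driver
P=[]
for n,im,roi in(('top',t,(375,215,445,250)),('scene',s,(200,290,270,325))):
    x0,y0,x1,y1=roi;h=cv2.cvtColor(im,cv2.COLOR_BGR2HSV)[y0:y1,x0:x1]
    m=255-cv2.inRange(h,(95,110,100),(125,255,255));c=max(cv2.findContours(m,0,1)[0],key=cv2.contourArea).reshape(-1,2)+[x0,y0]
    print(n,'L',c[c[:,0].argmin()],'R',c[c[:,0].argmax()])
for n,im in(('top',t),('scene',s)):
    h=cv2.cvtColor(im,cv2.COLOR_BGR2HSV);m=cv2.inRange(h,(0,180,100),(4,255,255))|cv2.inRange(h,(176,180,100),(180,255,255))
    for c in cv2.findContours(m,0,1)[0]:
        if cv2.contourArea(c)>20: M=cv2.moments(c);P.append((n,M['m10']/M['m00'],M['m01']/M['m00'],M['m00']))
print(P)
```

```text
[730.4  96.7  90. ] [730.9 103.8  90. ] [474.1 -32.   90. ] [482.  -29.7  90. ] [648.4 282.9  90. ] 286.857366130172 282.45305848530455 197.12518438880105
case [555.1 126.2] 116.66408363700705
case [556.8 129.6] 118.21521506264297
top L [379 235] R [439 232]
scene L [207 309] R [263 301]
[('top', 206.52380952380952, 203.6021505376344, 108.5), ('scene', 415.41391941391936, 256.28388278388275, 91.0), ('scene', 178.99855699855698, 160.38600288600287, 231.0), ('scene', 355.3313373253493, 142.37724550898204, 167.0)]
```

Run:
```python
from h import *
np.set_printoptions(suppress=True,precision=1)
yaw=np.radians(117.2);o=np.array([555.9,127.9,0]);Rz=R.from_euler('z',yaw)
W=lambda p:o+Rz.apply(p)
X,g=tri((415.4,256.3),(206.5,203.6));print('pad tri',X,g,'case',Rz.inv().apply(X-o))
ts=[c for c in cv2.findContours(orange(cv2.imread('pics/scene0.png')),0,1)[0] if cv2.pointPolygonTest(c,(390,185),False)>=0 or cv2.minEnclosingCircle(c)[0][1]<200 and 370<cv2.minEnclosingCircle(c)[0][0]<420]
for c in ts:
    r=cv2.minAreaRect(c);print(r)
    Y,g=tri(r[0],(211.1,243.2));print('tab',Y,g,Rz.inv().apply(Y-o))
for nm,p in dict(pad=(25,-114,120),tab=(32,0,291),fl=(-105,-145,90),fr=(-105,145,90),hl=(105,-145,90)).items(): print(nm,W(p),proj('top',W(p)),proj('scene',W(p)))
# driver
for n,L,Rr in(('top',(379,235.5),(439.5,230)),):
    print(onz(n,(379,235.5),13),onz(n,(439.5,230),13))
q=np.array([[600.3,-247.8],[614.2,-356.4],[587.7,-359.2],[573.8,-250.8]]);c=q.mean(0);d=(q[0]+q[3]-q[1]-q[2])/2;print('drv',c,d,np.linalg.norm(d),np.degrees(np.arctan2(d[1],d[0])))
print('tray',W((-25,35,40)))
```

```text
pad tri [649.4 201.5 121.3] 2.5025606213203533 case [  22.7 -116.8  121.3]
((302.7722473144531, 280.5981140136719), (297.8442077636719, 685.8524169921875), 75.43972778320312)
tab [549.1  56.   46.8] 289.13051039160257 [-60.8  38.9  46.8]
((378.0, 109.0), (96.76570892333984, 91.70606231689453), 18.434947967529297)
tab [526.3 118.2 492. ] 0.23660868557855164 [  4.9  30.8 492. ]
pad [645.9 202.2 120. ] [205.7 205. ] [414.5 256. ]
tab [541.3 156.4 291. ] [211.1 244.1] [388.4 184.8]
fl [732.9 100.8  90. ] [251.4 170.6] [392.3 290.5]
fr [474.9 -31.8  90. ] [307.6 278.9] [314.7 245.9]
hl [636.9 287.6  90. ] [172.  210.9] [439.5 258.4]
[ 583.4 -210.7   13. ] [ 596.4 -362.9   13. ]
drv [ 594.  -303.6] [-13.9 108.5] 109.38674508367089 97.30043093258101
tray [536.2  89.7  40. ]
```

```bash
python3 -m crank '[[[0,0,-1,0,0,0,85],[0,0,-1,0,0,0,85],[0,0,-1,0,0,0,85],[0,0,-1,0,0,0,85],[0,0,-1,0,0,0,85],[0,0,-1,0,0,0,85],[-0.5,-0.5,-0.5,0,0,0,85],[-1,-0.9,0,0,0,0,85]]]' 
python3 -m crank '[[[-1,-0.9,0,0,0,0,85],[-1,-0.9,0,0,0,0,85],[-1,-0.9,0,0,0,0,85],[-1,-0.9,0,0,0,0,85],[-1,-0.9,0,0,0,0,85],[-1,-0.9,0,0,0,0,85],[-1,-0.9,0,0,0,0,85],[-1,-0.9,0,0,0,0,85]]]'
```

```text
time_s: 0.9
eef_pos: [207.7, 445.3, 358.6]
ee_rot: [0.0, 0.178, 0.984, 0.001]
force: [1.2, 0.1, 0.3]
grip_width: 0.998
grip_force: 0.0
time_s: 1.7
eef_pos: [331.4, 204.6, 357.3]
ee_rot: [-0.0, 0.179, 0.984, -0.0]
force: [0.5, -0.4, 0.2]
grip_width: 0.998
grip_force: 0.0
```

```bash
python3 -m crank '[[[-1,-0.9,0,0,0,0,85],[-1,-0.9,0,0,0,0,85],[-1,-0.9,0,0,0,0,85],[-1,-0.9,0,0,0,0,85],[-1,-0.9,0,0,0,0,85],[-1,-0.9,0,0,0,0,85],[-1,-0.9,0,0,0,0,85],[-1,-0.9,0,0,0,0,85]]]' >/dev/null
python3 -m crank '[[[-1,-0.9,0.5,0,0,0,85],[-1,-0.9,1,0,0,0,85],[-1,-0.9,1,0,0,1,85],[-1,-0.9,1,0,0,1,85],[0,0,1,0,0,1,85],[0,0,1,0,0,1,85],[0,0,0.5,0,0,1,85],[0,0,0,0,0,1,85]]]'
cat >> h.py <<'E'
def plan(pos,rot=None):
    s=sense();q=s['ee_rot'];C=R.from_quat([q[1],q[2],q[3],q[0]])
    print('pos',np.round(s['eef_pos'],1),'shift units',np.round(C.inv().apply(np.array(pos)-s['eef_pos'])/25,2),end=' ')
    if rot is not None: print('then turn units',np.round(np.degrees((C.inv()*rot).as_rotvec())/8,2),end='')
    print()
def frame(x,z):
    z=np.array(z,float);z/=np.linalg.norm(z);x=np.array(x,float);x-=z*(x@z);x/=np.linalg.norm(x);return R.from_matrix(np.c_[x,np.cross(z,x),z])
def down(deg): a=np.radians(deg);return frame((np.cos(a),np.sin(a),0),(0,0,-1))
E
python3 -c "
from h import *
plan((594,-303.6,80),down(97.3))"
```

```text
time_s: 3.3
eef_pos: [511.0, -153.7, 205.3]
ee_rot: [-0.003, 0.566, 0.824, -0.0]
force: [-0.3, 0.1, -0.2]
grip_width: 0.995
grip_force: 0.0
pos [ 511.  -153.7  205.3] shift units [-6.81  0.96  4.98] then turn units [-0.03 -0.02  1.72]
```

```bash
python3 -m crank '[[[-1,0.14,0.6,0,0,0,70],[-1,0.14,0.7,0,0,0,70],[-1,0.14,0.7,0,0,0,70],[-1,0.14,0.7,0,0,0,70],[-1,0.14,0.7,0,0,0,70],[-1,0.14,0.7,0,0,0,70],[-0.8,0.12,0.7,0,0,0.8,70],[0,0,0,0,0,0.9,70]]]'
python3 -m crank '[[[0,0,0.2,0,0,0,60],[0,0,0,0,0,0,60],[0,0,0,0,0,0,60],[0,0,0,0,0,0,60],[0,0,0,0,0,0,60],[0,0,0,0,0,0,60],[0,0,0,0,0,0,60],[0,0,0,0,0,0,60]]]' 30
python3 -c "
from h import *
plan((594,-303.6,3),down(97.3)); cv2.imwrite('pics/t1.png',np.vstack([cv2.resize(capture('top')[180:290,360:520],None,fx=2.7,fy=2.7),cv2.resize(capture('scene')[225:335,150:310],None,fx=2.7,fy=2.7)]))"
```

```text
time_s: 4.1
eef_pos: [595.3, -304.9, 83.9]
ee_rot: [-0.003, 0.66, 0.751, -0.0]
force: [0.0, 1.1, -0.2]
grip_width: 0.821
grip_force: 0.0
time_s: 4.9
eef_pos: [597.2, -303.2, 82.9]
ee_rot: [0.0, 0.657, 0.754, 0.0]
force: [-0.5, -0.6, 0.5]
grip_width: 0.704
grip_force: 0.0
pos [ 597.2 -303.2   82.9] shift units [ 0.   -0.13  3.2 ] then turn units [0.   0.   0.06]
```

View pics/t1.png

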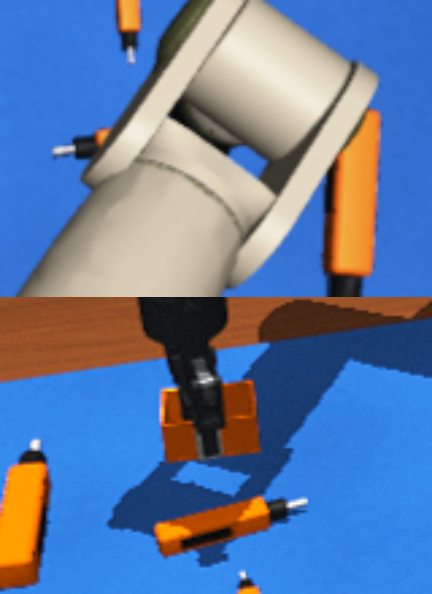

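The fingers are centred over the driver, at about crop (207,455) above (213,527), and the bin is clear behind them. I'll descend and grip.

```bash
python3 -m crank '[[[0,-0.13,0.6,0,0,0.06,60],[0,0,0.6,0,0,0,60],[0,0,0.6,0,0,0,60],[0,0,0.6,0,0,0,60],[0,0,0.4,0,0,0,60],[0,0,0.3,0,0,0,60],[0,0,0,0,0,0,60],[0,0,0,0,0,0,60]]]' 30
python3 -m crank '[[[0,0,0,0,0,0,40],[0,0,0,0,0,0,15],[0,0,0,0,0,0,15],[0,0,0,0,0,0,15],[0,0,0,0,0,0,15],[0,0,0,0,0,0,15],[0,0,0,0,0,0,15],[0,0,0,0,0,0,15]]]' 30
```

```text
time_s: 5.8
eef_pos: [594.3, -303.8, 5.8]
ee_rot: [0.0, 0.661, 0.751, 0.0]
force: [0.4, 0.4, 1.9]
grip_width: 0.702
grip_force: 0.0
time_s: 6.6
eef_pos: [594.0, -303.6, 5.4]
ee_rot: [-0.0, 0.661, 0.751, -0.0]
force: [0.1, 0.4, 0.2]
grip_width: 0.181
grip_force: 0.0
```

```bash
python3 -c "
from h import *
print(sense()['grip_force'],proj('scene',sense()['eef_pos']),proj('scene',(594,-303.6,26)))
cv2.imwrite('pics/t2.png',cv2.resize(capture('scene')[235:355,160:310],None,fx=4,fy=4))"
```

```text
0.0 [229.11904398 310.93260544] [228.27839514 304.98441879]
```

View pics/t2.png

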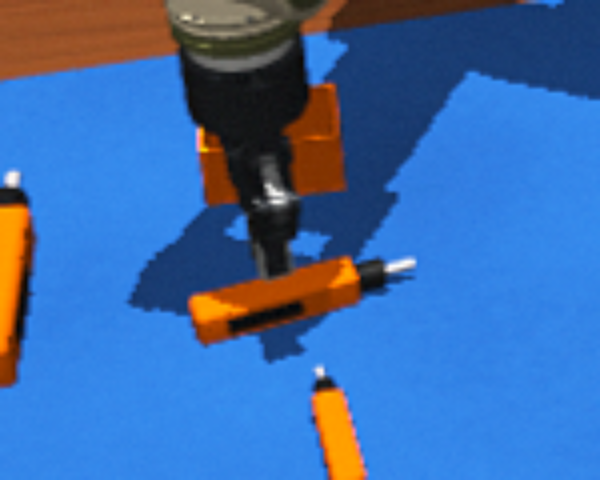

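```bash
python3 -c "
from h import *
for p in [(597.2,-303.2,82.9),(597.2,-303.2,103),(630,-303,90),(564,-303,90),(580,-303.6,26),(560,-303.6,26),(608,-303.6,26),(594,-303.6,40)]: print(p,proj('scene',p),(proj('scene',p)-[160,235])*4,(proj('scene',p)-[150,225])*2.7+[0,297])"
```

```text
(597.2, -303.2, 82.9) [226.13441132 288.70384481] [264.53764528 214.81537926] [205.56291056 469.000381  ]
(597.2, -303.2, 103) [225.2441057  282.48089215] [260.9764228  189.92356862] [203.15908539 452.19840882]
(630, -303, 90) [227.32239018 294.22311672] [269.28956071 236.89246687] [208.77045348 483.90241514]
(564, -303, 90) [224.52638988 279.04823396] [258.10555952 176.19293585] [201.22125268 442.9302317 ]
(580, -303.6, 26) [227.68660141 301.71980693] [270.74640565 266.8792277 ] [209.75382381 504.1434787 ]
(560, -303.6, 26) [226.86035289 297.16183241] [267.44141157 248.64732965] [207.52295281 491.83694752]
(608, -303.6, 26) [228.88160594 308.31201259] [275.52642375 293.24805035] [212.98033603 521.94243399]
(594, -303.6, 40) [227.69071178 300.88486448] [270.76284713 263.53945793] [209.76492181 501.88913411]
```

The near fingertip ends at crop (272,277), right at the driver's back edge, and the grip is empty. The start picture also shows the gripper, so I'll check my frames against that.

```bash
python3 -m crank '[[[0,0,-0.6,0,0,0,30],[0,0,-0.6,0,0,0,60],[0,0,-0.6,0,0,0,60],[0,0,-0.6,0,0,0,60],[0,0,-0.6,0,0,0,60],[0,0,0,0,0,0,60],[0,0,0,0,0,0,60],[0,0,0,0,0,0,60]]]' 30
python3 -c "
from h import *
s=cv2.imread('pics/scene0.png'); a=s[60:160,390:490].copy(); p=np.array([184.9,491.4,195.4]); 
y=np.array([.352,.936,0])
im=capture('scene'); st=sense();q=st['ee_rot'];C=R.from_quat([q[1],q[2],q[3],q[0]]).as_matrix();P=st['eef_pos'];print(P)
def mk(img,off,p,yy,w):
    big=cv2.resize(img,None,fx=4,fy=4,interpolation=cv2.INTER_CUBIC)
    for k,c in((0,(0,0,255)),(-w/2,(0,255,0)),(w/2,(255,255,0))):
        for up in (0,19,73):
            u=(proj('scene',p+yy*k+np.array([0,0,up]))-off+.5)*4;cv2.circle(big,tuple(int(v) for v in u),2,c,-1)
    return big
cv2.imwrite('pics/t3.png',np.hstack([mk(a,[390,60],p,y,85),mk(im[220:320,180:280],[180,220],P,C[:,1],60)]))"
```

```text
time_s: 7.45
eef_pos: [593.6, -303.4, 79.5]
ee_rot: [-0.001, 0.661, 0.751, -0.0]
force: [0.3, -1.2, 0.2]
grip_width: 0.701
grip_force: 0.0
[ 593.59485229 -303.38247933   79.40141965]
```

View pics/t3.png

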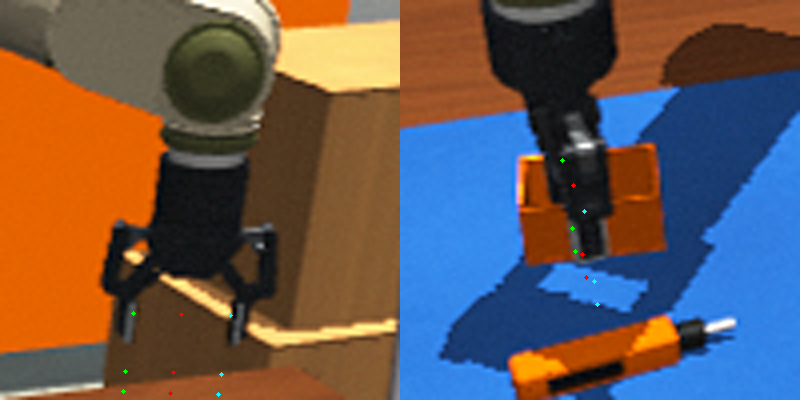

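The marked dots show the real fingertips 35–40 mm short of the reported TCP in both pictures: left tips at y≈340 against 392 predicted, right tip at 250 against 304. So the grasp closed above the handle. I'll go deeper in stages while watching the force.

```bash
python3 -m crank '[[[0,0,0.7,0,0,0,50],[0,0,0.7,0,0,0,50],[0,0,0.7,0,0,0,50],[0,0,0.7,0,0,0,50],[0,0,0.4,0,0,0,50],[0,0,0.2,0,0,0,50],[0,0,0,0,0,0,50],[0,0,0,0,0,0,50]]]' 30
python3 -m crank '[[[0,0,0.1,0,0,0,50],[0,0,0.1,0,0,0,50],[0,0,0.1,0,0,0,50],[0,0,0.1,0,0,0,50],[0,0,0.1,0,0,0,50],[0,0,0,0,0,0,50],[0,0,0,0,0,0,50],[0,0,0,0,0,0,50]]]' 30
python3 -c "
from h import *
im=capture('scene');cv2.imwrite('pics/t4.png',cv2.resize(im[250:350,180:290],None,fx=4,fy=4))"
```

```text
time_s: 8.3
eef_pos: [594.3, -303.9, -3.9]
ee_rot: [0.001, 0.661, 0.751, 0.0]
force: [0.8, 1.3, 0.1]
grip_width: 0.584
grip_force: 0.0
time_s: 9.1
eef_pos: [594.1, -303.7, -17.0]
ee_rot: [0.0, 0.661, 0.751, 0.0]
force: [-0.4, -0.1, 0.3]
grip_width: 0.587
grip_force: 0.0
```

View pics/t4.png

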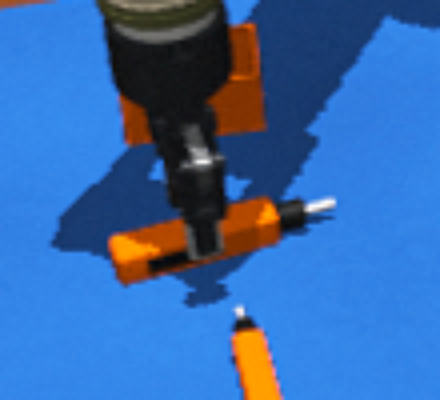

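The real tip is still above the bench at the reported −17. The near finger now straddles the front of the handle at (205,258). I'll go a little lower, then close.

```bash
python3 -m crank '[[[0,0,0.1,0,0,0,50],[0,0,0.1,0,0,0,50],[0,0,0.1,0,0,0,50],[0,0,0.05,0,0,0,50],[0,0,0,0,0,0,50],[0,0,0,0,0,0,36],[0,0,0,0,0,0,20],[0,0,0,0,0,0,20]]]' 30
python3 -m crank '[[[0,0,0,0,0,0,20],[0,0,0,0,0,0,20],[0,0,0,0,0,0,20],[0,0,0,0,0,0,20],[0,0,0,0,0,0,20],[0,0,0,0,0,0,20],[0,0,0,0,0,0,20],[0,0,0,0,0,0,20]]]' 30
```

```text
time_s: 9.95
eef_pos: [594.2, -303.8, -25.5]
ee_rot: [0.0, 0.661, 0.751, 0.0]
force: [0.2, 0.2, 0.6]
grip_width: 0.317
grip_force: 30.4
time_s: 10.75
eef_pos: [594.2, -303.8, -25.6]
ee_rot: [0.0, 0.661, 0.751, 0.0]
force: [0.1, 0.4, 5.3]
grip_width: 0.32
grip_force: 30.8
```

```bash
python3 -m crank '[[[0,0,-0.3,0,0,0,20],[0,0,-0.6,0,0,0,20],[0,0,-1,0,0,0,20],[0,0,-1,0,0,0.5,20],[0,0,-1,0,0,1,20],[0,0,-1,0,0,1,20],[0,0,-1,0,0,1,20],[0,0,-0.6,0,0,1,20]]]' 45
python3 -m crank '[[[0,0,0,0,0,1,20],[0,0,0,0,0,1,20],[0,0,0,0,0,1,20],[0,0,0,0,0,1,20],[0,0,0,0,0,0.3,20],[0,0,0,0,0,0,20],[0,0,0,0,0,0,20],[0,0,0,0,0,0,20]]]'
cat >> h.py <<'E'
Rz=R.from_euler('z',np.radians(117.2));O=np.array([556.3,127.6,0])
W=lambda p:O+Rz.apply(p)
E
python3 -c "
from h import *
p=W((-42,45,0));print(p)
plan((p[0],p[1],145),down(27.2))"
```

```text
time_s: 11.55
eef_pos: [594.3, -303.8, 139.8]
ee_rot: [0.001, 0.862, 0.507, 0.0]
force: [-0.2, -0.6, -2.0]
grip_width: 0.314
grip_force: 44.7
time_s: 12.35
eef_pos: [593.9, -303.6, 136.9]
ee_rot: [0.0, 0.972, 0.233, 0.0]
force: [0.9, 0.5, -1.4]
grip_width: 0.309
grip_force: 44.7
[535.47437614  69.6751056    0.        ]
pos [ 593.9 -303.6  136.9] shift units [  4.69 -14.37  -0.33] then turn units [ 0.   -0.   -0.03]
```

```bash
python3 -m crank '[[[0.3,-0.5,-0.1,0,0,0,20],[0.3,-0.9,-0.1,0,0,0,20],[0.3,-1,-0.1,0,0,0,20],[0.3,-1,0,0,0,0,20],[0.3,-1,0,0,0,0,20],[0.3,-1,0,0,0,0,20],[0.3,-1,0,0,0,0,20],[0.3,-1,0,0,0,0,20]]]'
python3 -m crank '[[[0.3,-1,0,0,0,0,20],[0.3,-1,0,0,0,0,20],[0.3,-1,0,0,0,0,20],[0.3,-1,0,0,0,0,20],[0.3,-1,0,0,0,0,20],[0.3,-0.9,0,0,0,0,20],[0.2,-0.6,0,0,0,0,20],[0.3,-0.4,0,0,0,0,20]]]'
python3 -m crank '[[[0,0,0,0,0,0,20],[0,0,0,0,0,0,20],[0,0,0,0,0,0,20],[0,0,0,0,0,0,20],[0,0,0,0,0,0,20],[0,0,0,0,0,0,20],[0,0,0,0,0,0,20],[0,0,0,0,0,0,20]]]' 
python3 -c "
from h import *
p=W((-42,45,0))
plan((p[0],p[1],14.5),down(27.2))
cv2.imwrite('pics/t5.png',cv2.resize(capture('scene')[150:330,290:460],None,fx=3,fy=3))"
```

```text
time_s: 13.15
eef_pos: [563.3, -109.5, 144.5]
ee_rot: [-0.0, 0.972, 0.233, 0.0]
force: [0.2, 0.6, -0.9]
grip_width: 0.319
grip_force: 44.7
time_s: 13.95
eef_pos: [536.6, 69.8, 144.5]
ee_rot: [0.0, 0.972, 0.233, 0.0]
force: [0.3, -0.2, -0.5]
grip_width: 0.316
grip_force: 44.7
time_s: 14.75
eef_pos: [537.0, 68.3, 144.1]
ee_rot: [0.0, 0.973, 0.233, -0.0]
force: [-1.2, -1.7, -1.2]
grip_width: 0.314
grip_force: 44.7
pos [537.   68.3 144.1] shift units [-0.03 -0.08  5.19] then turn units [ 0.    0.   -0.04]
```

View pics/t5.png

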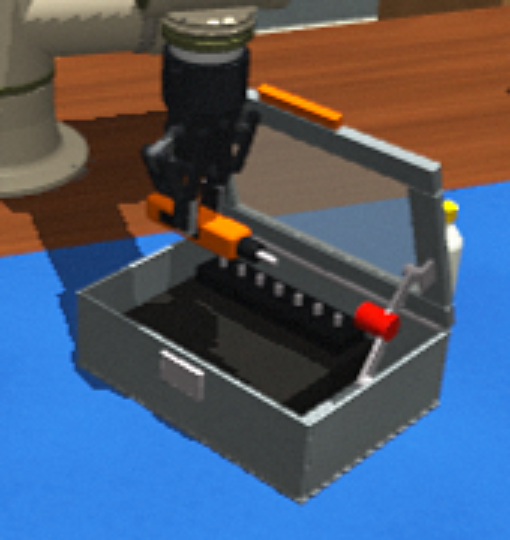

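The driver is held level at (200,228) over the case, aligned with its long side and clear of the lid. I'll lower it, slowing for the last part.

```bash
python3 -m crank '[[[0,0,0.7,0,0,0,20],[0,0,0.8,0,0,0,20],[0,0,0.8,0,0,0,20],[0,0,0.8,0,0,0,20],[0,0,0.7,0,0,0,20],[0,0,0.5,0,0,0,20],[0,0,0.3,0,0,0,20],[0,0,0.2,0,0,0,20]]]'
python3 -m crank '[[[0,0,0.1,0,0,0,20],[0,0,0.05,0,0,0,20],[0,0,0.05,0,0,0,20],[0,0,0.05,0,0,0,20],[0,0,0.05,0,0,0,20],[0,0,0,0,0,0,20],[0,0,0,0,0,0,20],[0,0,0,0,0,0,20]]]'
```

```text
time_s: 15.6
eef_pos: [537.1, 68.3, 23.9]
ee_rot: [0.0, 0.973, 0.233, 0.0]
force: [-0.5, 0.9, -1.0]
grip_width: 0.311
grip_force: 44.7
time_s: 16.4
eef_pos: [536.9, 68.2, 16.4]
ee_rot: [-0.0, 0.973, 0.233, -0.0]
force: [-0.4, 0.3, -1.5]
grip_width: 0.312
grip_force: 44.7
```

```bash
python3 -m crank '[[[0,0,0.04,0,0,0,20],[0,0,0.04,0,0,0,20],[0,0,0,0,0,0,20],[0,0,0,0,0,0,20],[0,0,0,0,0,0,20],[0,0,0,0,0,0,20],[0,0,0,0,0,0,20],[0,0,0,0,0,0,20]]]'
python3 -c "
from rig import *;print(sense()['force'])"
```

```text
time_s: 17.2
eef_pos: [536.9, 68.3, 14.5]
ee_rot: [-0.0, 0.973, 0.233, -0.0]
force: [0.2, -0.1, -0.7]
grip_width: 0.314
grip_force: 44.7
[ 0.24107812 -0.13987385 -0.68676636]
```

```bash
for i in 1 2; do python3 -c "
from rig import *;print(sense()['force'])"; python3 -m crank '[[[0,0,0.03,0,0,0,20],[0,0,0.03,0,0,0,20],[0,0,0,0,0,0,20],[0,0,0,0,0,0,20],[0,0,0,0,0,0,20],[0,0,0,0,0,0,20],[0,0,0,0,0,0,20],[0,0,0,0,0,0,20]]]' | grep -E 'eef_pos|force:'; done
```

```text
[ 0.24107812 -0.13987385 -0.68676636]
eef_pos: [537.0, 68.3, 14.4]
force: [-5.4, 0.1, 14.2]
grip_force: 46.5
[-5.36890237  0.10439345 14.15786186]
eef_pos: [537.1, 68.3, 14.4]
force: [-13.5, -1.0, 28.6]
grip_force: 48.4
```

Contact is at about 14.4, and I've pressed slightly too far. I'll back off 3 mm and release.

```bash
python3 -m crank '[[[0,0,-0.05,0,0,0,20],[0,0,-0.06,0,0,0,20],[0,0,0,0,0,0,20],[0,0,0,0,0,0,20],[0,0,0,0,0,0,26],[0,0,0,0,0,0,32],[0,0,0,0,0,0,40],[0,0,0,0,0,0,48]]]' 25
python3 -m crank '[[[0,0,0,0,0,0,50],[0,0,0,0,0,0,50],[0,0,-0.3,0,0,0,50],[0,0,-0.8,0,0,0,50],[0,0,-1,0,0,0,50],[0,0,-1,0,0,0,50],[0,0,-1,0,0,0,50],[0,0,-1,0,0,0,50]]]'
```

```text
time_s: 19.6
eef_pos: [537.0, 68.3, 14.4]
ee_rot: [0.0, 0.973, 0.233, 0.0]
force: [-0.7, 0.6, -0.2]
grip_width: 0.565
grip_force: 0.0
time_s: 20.4
eef_pos: [536.3, 69.0, 143.0]
ee_rot: [-0.0, 0.972, 0.233, -0.001]
force: [-0.1, -0.2, -0.1]
grip_width: 0.587
grip_force: 0.0
```

```bash
python3 -m crank '[[[0,0,-0.5,0.5,0,0,0],[0,0,-0.5,1,0,0,0],[0,0,0,1,0,0,0],[0,0,0,1,0,0,0],[0,0,0,1,0,0,0],[0,0,0,0.5,0,0,0],[0,0,0,0,0,0,0],[0,0,0,0,0,0,0]]]' 60
python3 -c "
from h import *
u=Rz.apply([np.sin(np.radians(40)),0,-np.cos(np.radians(40))]);F=frame(Rz.apply([0,-1,0]),u)
plan(W((25,-114,120))-25*u,F);print(sense()['joints'])"
```

```text
time_s: 21.2
eef_pos: [537.2, 68.0, 166.9]
ee_rot: [-0.332, 0.914, 0.219, -0.08]
force: [-0.3, 0.6, 0.4]
grip_width: 0.0
grip_force: 0.0
pos [537.2  68.  166.9] shift units [ 6.32 -0.94  2.23] then turn units [ 0.01 -0.02 -0.03]
[-0.34282652  0.62337081  1.28209509  0.46530758  1.7604728   0.72211231]
```

```bash
python3 -m crank '[[[0.8,-0.1,0,0,0,0,0],[0.9,-0.12,0,0,0,0,0],[0.9,-0.12,0.2,0,0,0,0],[0.9,-0.12,0.4,0,0,0,0],[0.9,-0.12,0.4,0,0,0,0],[0.9,-0.12,0.4,0,0,0,0],[0.7,-0.12,0.4,0,0,0,0],[0.3,-0.12,0.4,0,0,0,0]]]'
python3 -m crank '[[[0,0,0,0,0,0,0],[0,0,0,0,0,0,0],[0,0,0,0,0,0,0],[0,0,0,0,0,0,0],[0,0,0,0,0,0,0],[0,0,0,0,0,0,0],[0,0,0,0,0,0,0],[0,0,0,0,0,0,0]]]'
python3 -c "
from h import *
u=Rz.apply([np.sin(np.radians(40)),0,-np.cos(np.radians(40))]);F=frame(Rz.apply([0,-1,0]),u);P=sense()['eef_pos']
plan(W((25,-114,120))-25*u,F);print(sense()['joints'])
o=[]
for n,x,y in(('scene',340,170),('top',160,160)):
    b=cv2.resize(capture(n)[y:y+130,x:x+130],None,fx=3,fy=3)
    for k in(0,-30,-40,-50):
        v=(proj(n,P+u*k)-[x,y]+.5)*3;cv2.circle(b,tuple(int(a) for a in v),1,(0,255,0),-1)
    o.append(b)
cv2.imwrite('pics/t6.png',np.hstack(o))"
```

```text
time_s: 22.0
eef_pos: [653.8, 188.7, 140.3]
ee_rot: [-0.332, 0.914, 0.22, -0.079]
force: [0.3, -0.7, -0.5]
grip_width: 0.0
grip_force: 0.0
time_s: 22.8
eef_pos: [653.7, 186.3, 139.9]
ee_rot: [-0.333, 0.914, 0.219, -0.08]
force: [-1.0, 0.1, 0.3]
grip_width: -0.001
grip_force: 0.0
pos [653.7 186.3 139.9] shift units [ 0.02 -0.02  0.05] then turn units [ 0.   -0.02 -0.03]
[-0.13183342  0.90542176  0.84481004  0.57451655  1.79369292  0.98255589]
```

View pics/t6.png

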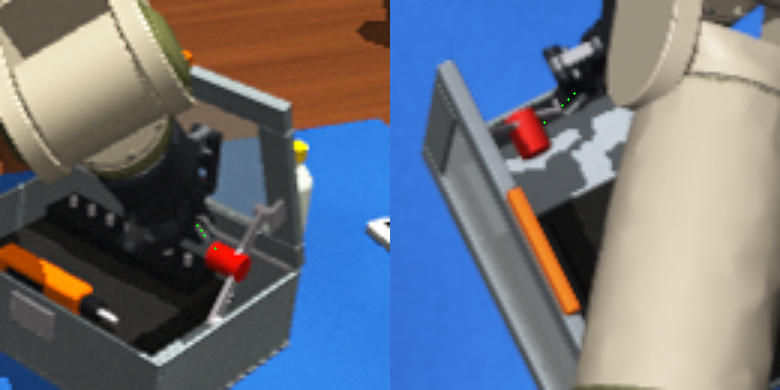

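The tool is aimed at the red pad: pad at left (227,261), tool axis dots pointing at it, right pad at (527,133). The driver lies flat on the foam at the left, (50,285). I'll press along the axis and watch the force.

```bash
cat >> h.py <<'E'
def red(n):
    im=capture(n);h=cv2.cvtColor(im,cv2.COLOR_BGR2HSV);m=cv2.inRange(h,(0,180,90),(4,255,255))|cv2.inRange(h,(176,180,90),(180,255,255))
    x0,y0,x1,y1=(380,200,450,300) if n=='scene' else (165,165,260,260)
    m2=np.zeros_like(m);m2[y0:y1,x0:x1]=m[y0:y1,x0:x1];M=cv2.moments(m2,True);return (M['m10']/M['m00'],M['m01']/M['m00']),M['m00']
def pad():
    a,n=red('scene');b,k=red('top');X,g=tri(a,b);print('pad case',np.round(Rz.inv().apply(X-O),1),'gap',round(g,1),'areas',n,k,'px',np.round(a,1),np.round(b,1))
def st():
    s=sense();print('eef case',np.round(Rz.inv().apply(s['eef_pos']-O),1),'F case',np.round(Rz.inv().apply(s['force']),1))
E
python3 -m crank '[[[0,0,0.2,0,0,0,0],[0,0,0.3,0,0,0,0],[0,0,0.3,0,0,0,0],[0,0,0.3,0,0,0,0],[0,0,0.2,0,0,0,0],[0,0,0.1,0,0,0,0],[0,0,0,0,0,0,0],[0,0,0,0,0,0,0]]]' | grep -E 'force:'
python3 -c "
from h import *
st();pad()"
```

```text
force: [-0.6, 0.0, -0.1]
grip_force: 0.0
eef case [  30.1 -113.7  113.2] F case [ 0.3  0.5 -0.1]
pad case [  26.4 -118.3  116.4] gap 4.5 areas 83.0 126.0 px [416.8 257.5] [205.7 204.1]
```

```bash
python3 -m crank '[[[0,0,0.1,0,0,0,0],[0,0,0.1,0,0,0,0],[0,0,0.1,0,0,0,0],[0,0,0.1,0,0,0,0],[0,0,0.1,0,0,0,0],[0,0,0.1,0,0,0,0],[0,0,0.1,0,0,0,0],[0,0,0,0,0,0,0]]]' | grep -E 'force:'
python3 -c "
from h import *
st();pad()"
```

```text
force: [0.1, -0.0, -0.2]
grip_force: 0.0
eef case [  41.7 -113.6   99.4] F case [-0.1 -0.1 -0.2]
pad case [  33.4 -120.1  110. ] gap 7.6 areas 59.0 86.0 px [419.2 258.7] [203.9 205.5]
```

```bash
for i in 1; do python3 -m crank '[[[0,0,0.1,0,0,0,0],[0,0,0.1,0,0,0,0],[0,0,0.1,0,0,0,0],[0,0,0.1,0,0,0,0],[0,0,0,0,0,0,0],[0,0,0,0,0,0,0],[0,0,0,0,0,0,0],[0,0,0,0,0,0,0]]]' | grep -E '^force:'; done
python3 -c "
from h import *
st();pad()"
```

```text
force: [1.1, -3.6, 0.9]
eef case [  47.9 -113.7   91.9] F case [-3.7  0.7  0.9]
pad case [  40.2 -120.4  103.7] gap 8.0 areas 50.0 72.0 px [420.6 259.6] [201.8 207.2]
```

```bash
python3 -m crank '[[[0,-0.01,0.1,0,0,0,0],[0,-0.01,0.1,0,0,0,0],[0,-0.01,0.1,0,0,0,0],[0,-0.01,0.1,0,0,0,0],[0,0,0,0,0,0,0],[0,0,0,0,0,0,0],[0,0,0,0,0,0,0],[0,0,0,0,0,0,0]]]' | grep -E '^force:'
python3 -c "
from h import *
st();pad()"
```

```text
force: [3.8, -8.5, 1.8]
eef case [  53.8 -114.    85.1] F case [-9.4  0.5  1.8]Traceback (most recent call last):
  File "<string>", line 3, in <module>
    st();pad()
         ~~~^^
  File "h.py", line 32, in pad
    a,n=red('scene');b,k=red('top');X,g=tri(a,b);print('pad case',np.round(Rz.inv().apply(X-O),1),'gap',round(g,1),'areas',n,k,'px',np.round(a,1),np.round(b,1))
                         ~~~^^^^^^^
  File "h.py", line 30, in red
    m2=np.zeros_like(m);m2[y0:y1,x0:x1]=m[y0:y1,x0:x1];M=cv2.moments(m2,True);return (M['m10']/M['m00'],M['m01']/M['m00']),M['m00']
                                                                                      ~~~~~~~~^~~~~~~~~
ZeroDivisionError: float division by zero
```

```bash
cat >> h.py <<'E'
def lid():
    im=capture('scene');m=orange(im);m[:, :360]=0;m[:,450:]=0;m[:165]=0;m[320:]=0
    m0=orange(cv2.imread('pics/scene0.png'));m0[:, :360]=0;m0[:,450:]=0;m0[:165]=0;m0[320:]=0
    f=lambda m:[(np.round(cv2.minAreaRect(c)[0],1).tolist(),cv2.contourArea(c)) for c in cv2.findContours(m,0,1)[0] if cv2.contourArea(c)>8]
    print('now',f(m),'was',f(m0))
E
python3 -c "
from h import *
print(red('scene'));lid()
T=capture('top');m=orange(T);print([(np.round(cv2.minAreaRect(c)[0],1),cv2.contourArea(c)) for c in cv2.findContours(m[160:330,165:330],0,1)[0]])
im=np.hstack([cv2.resize(capture('scene')[170:300,340:470],None,fx=3,fy=3),cv2.resize(T[160:290,160:290],None,fx=3,fy=3)]);cv2.imwrite('pics/t7.png',im)"
```

```text
((421.4418604651163, 261.16279069767444), 43.0)
now [([363.1, 267.3], 71.5), ([420.0, 189.0], 1989.0)] was [([404.5, 188.5], 2388.5)]
[(array([112. , 107.5]), 45.5), (array([49.9, 67.3]), 89.0)]
```

```bash
python3 -m crank '[[[0,-0.02,0.1,0,0,0,0],[0,-0.02,0.1,0,0,0,0],[0,-0.02,0.1,0,0,0,0],[0,-0.02,0.1,0,0,0,0],[0,0,0,0,0,0,0],[0,0,0,0,0,0,0],[0,0,0,0,0,0,0],[0,0,0,0,0,0,0]]]' | grep -E '^force:'
python3 -c "
from h import *
st();print(red('scene'))
T=capture('top');m=orange(T);print([(np.round(cv2.boxPoints(cv2.minAreaRect(c)),1).tolist(),cv2.contourArea(c)) for c in cv2.findContours(m[160:330,165:330],0,1)[0]])"
```

```text
force: [9.8, -28.9, 7.2]
eef case [  56.9 -114.1   79.1] F case [-30.2   4.5   7.2]
((422.06976744186045, 262.4651162790698), 43.0)
[([[108.0, 115.0], [108.0, 99.0], [115.0, 99.0], [115.0, 115.0]], 64.5), ([[50.900001525878906, 62.20000076293945], [53.0, 54.0], [57.20000076293945, 55.099998474121094], [55.20000076293945, 63.29999923706055]], 25.0)]
```

```bash
python3 -c "
from h import *
a=capture('scene')[190:290,350:450];b=capture('top')[165:265,165:265]
cv2.imwrite('pics/t8.png',np.hstack([cv2.resize(a,None,fx=4,fy=4,interpolation=cv2.INTER_CUBIC),cv2.resize(b,None,fx=4,fy=4,interpolation=cv2.INTER_CUBIC)]))
q=sense();print(q['joints'])"
python3 -m crank '[[[0,0.02,-0.2,0,0,0,0],[0,0.02,-0.2,0,0,0,0],[0,0,0,0,0,0,0],[0,0,0,0,0,0,0],[0,0,0,0,0,0,0],[0,0,0,0,0,0,0],[0,0,0,0,0,0,0],[0,0,0,0,0,0,0]]]' | grep -E '^force:'
```

```text
[-0.07274879  0.9057611   1.00217356  0.58015853  1.62091871  0.9457473 ]
force: [3.9, -5.7, -1.8]
```

View pics/t8.png

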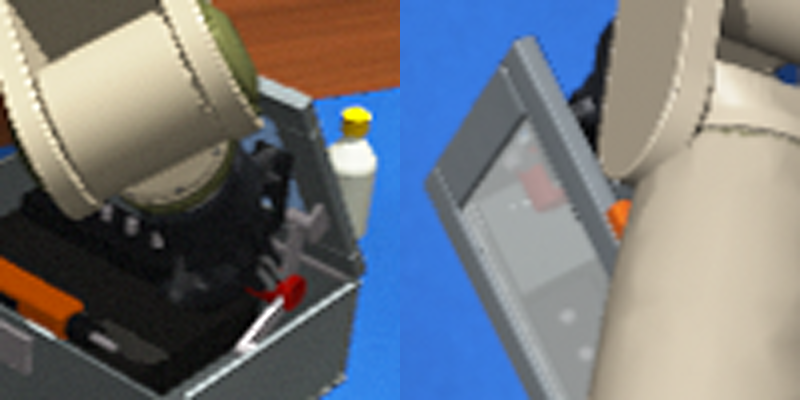

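The picture shows the stay has folded. In the top view the lid has come well down and the pad shows through its window at (540,185). I'll retract along the tool axis, easing away from the lid.

```bash
python3 -m crank '[[[0,0.1,-0.3,0,0,0,0],[0,0.1,-0.3,0,0,0,0],[0,0.1,-0.3,0,0,0,0],[0,0.1,-0.3,0,0,0,0],[0,0,0,0,0,0,0],[0,0,0,0,0,0,0],[0,0,0,0,0,0,0],[0,0,0,0,0,0,0]]]' | grep -E '^force:'
python3 -c "
from h import *
st();print(red('scene'))"
```

```text
force: [-0.5, 0.3, -0.2]
eef case [  29.3 -113.6  102. ] F case [ 0.5  0.3 -0.2]
((418.90697674418607, 260.51162790697674), 86.0)
```

```bash
python3 -m crank '[[[0,0.2,-0.6,0,0,0,0],[0,0.2,-0.8,0,0,0,0],[0,0.2,-0.8,0,0,0,0],[0,0.2,-0.9,0,0,0,0],[0,0.2,-1,0,0,0,0],[0,0.2,-1,0,0,0,0],[0,0.2,-1,0,0,0,0],[0,0.2,-1,0,0,0,0]]]' | grep -E '^force:'
python3 -c "
from h import *
st();print(red('scene'));lid()
T=capture('top');m=orange(T);print([((cv2.boxPoints(cv2.minAreaRect(c))+[165,160]).round(1).tolist(),cv2.contourArea(c)) for c in cv2.findContours(m[160:330,165:330],0,1)[0]])
for a in range(0,75,10):
  f=np.radians(70-a);e=np.array([100-212*np.cos(f)+6*np.sin(f),0,90+212*np.sin(f)+6*np.cos(f)]);print(a,e.round(),proj('scene',W(e)).round(1),proj('top',W(e)).round(1))"
```

```text
force: [0.6, -0.9, -0.2]
eef case [-116.2 -112.6  213.4] F case [-1.  -0.1 -0.2]
((418.35051546391753, 260.22680412371136), 97.0)
now [([363.0, 266.6], 78.0), ([406.5, 189.0], 3190.5)] was [([404.5, 188.5], 2388.5)]
[([[250.6, 236.2], [261.4, 230.8], [274.6, 257.2], [263.8, 262.6]], 260.0), ([[215.0, 217.0], [221.0, 214.0], [241.2, 254.4], [235.2, 257.4]], 260.0)]
0 [ 33.   0. 291.] [388.6 184.6] [210.7 244.2]
10 [ -1.   0. 277.] [380.  193.4] [227.4 236.9]
20 [-32.   0. 256.] [371.9 204. ] [242.5 230.9]
30 [-59.   0. 231.] [364.6 215.8] [255.6 226.3]
40 [-81.   0. 201.] [358.4 228.5] [266.2 223.1]
50 [-97.   0. 168.] [353.7 241.4] [274.1 221.5]
60 [-108.    0.  133.] [350.5 254. ] [279.3 221.3]
70 [-112.    0.   96.] [348.9 265.9] [281.9 222.4]
```

The lid now sits about 10.5° lowered and stays there, and the driver is inside. Next I take the tool over to the lid's outer face, tilted the other way.

```bash
cat >> h.py <<'E'
def tilt(t): t=np.radians(t);return frame(Rz.apply([0,-1,0]),Rz.apply([np.sin(t),0,-np.cos(t)]))
E
python3 -m crank '[[[0,-0.6,-0.8,0,0,0,0],[0,-0.6,-0.8,0,0,0,0],[0,-0.6,-0.8,-1,0,0,0],[0,-0.2,-0.8,-1,0,0,0],[0,0,-0.8,-1,0,0,0],[0,0,-0.8,-1,0,0,0],[0,0,-0.5,-1,0,0,0],[0,0,0,-1,0,0,0]]]' | grep -E '^force:'
python3 -m crank '[[[0,0,0,-1,0,0,0],[0,0,0,-1,0,0,0],[0,0,0,-0.75,0,0,0],[0,0,0,0,0,0,0],[0,0,0,0,0,0,0],[0,0,0,0,0,0,0],[0,0,0,0,0,0,0],[0,0,0,0,0,0,0]]]' | grep -E '^force:'
python3 -c "
from h import *
st();plan(W((61,0,335)),tilt(-30));print(sense()['joints'])"
```

```text
force: [0.9, -0.9, 0.9]
force: [0.1, 0.2, -0.5]
eef case [-134.3  -99.7  350.8] F case [ 0.1 -0.2 -0.5]
pos [706.3  53.7 350.8] shift units [-4.08 -7.02 -3.37] then turn units [ 0.01 -0.   -0.09]
[ 0.10376141  0.6293439   0.72668083 -0.48607694  1.5771587   1.15767517]
```

```bash
python3 -m crank '[[[-0.5,-0.8,-0.42,0,0,0,0],[-0.5,-0.9,-0.42,0,0,0,0],[-0.5,-0.9,-0.42,0,0,0,0],[-0.5,-0.9,-0.42,0,0,0,0],[-0.5,-0.9,-0.42,0,0,0,0],[-0.5,-0.9,-0.42,0,0,0,0],[-0.5,-0.9,-0.42,0,0,0,0],[-0.5,-0.8,-0.4,0,0,-0.1,0]]]' | grep -E '^force:'
python3 -m crank '[[[0,0,0.5,0,0,0,0],[0,0,0.7,0,0,0,0],[0,0,0.7,0,0,0,0],[0,0,0.6,0,0,0,0],[0,0,0.5,0,0,0,0],[0,0,0.3,0,0,0,0],[0,0,0,0,0,0,0],[0,0,0,0,0,0,0]]]' | grep -E '^force:'
python3 -c "
from h import *
st();plan(W((16.5,0,255.5)),tilt(-30));print(sense()['joints'])
T=capture('top');m=orange(T);print([((cv2.boxPoints(cv2.minAreaRect(c))+[165,160]).round(1).tolist(),cv2.contourArea(c)) for c in cv2.findContours(m[160:330,165:330],0,1)[0]])"
```

```text
force: [0.7, 1.0, -0.3]
force: [-1.0, -0.2, 0.0]
eef case [ 19.3  -2.2 263.6] F case [0.3 1.  0. ]
pos [549.4 145.8 263.6] shift units [-0.09 -0.07  0.34] then turn units [ 0.02 -0.01  0.01]
[ 0.30829914  0.36198125  1.35441789 -0.53054419  1.35999317  1.49875329]
[([[250.6, 236.2], [261.4, 230.8], [281.8, 271.6], [271.0, 277.0]], 514.5), ([[215.0, 217.0], [221.0, 214.0], [241.2, 254.4], [235.2, 257.4]], 260.0)]
```

```bash
python3 -m crank '[[[0,0,0.4,0,0,0,0],[0,0,0.4,0,0,0,0],[0,0,0.3,0,0,0,0],[0,0,0.2,0,0,0,0],[0,0,0,0,0,0,0],[0,0,0,0,0,0,0],[0,0,0,0,0,0,0],[0,0,0,0,0,0,0]]]' | grep -E '^force:'
python3 -m crank '[[[0,0,0.08,0,0,0,0],[0,0,0.08,0,0,0,0],[0,0,0.08,0,0,0,0],[0,0,0.08,0,0,0,0],[0,0,0,0,0,0,0],[0,0,0,0,0,0,0],[0,0,0,0,0,0,0],[0,0,0,0,0,0,0]]]' | grep -E '^force:'
python3 -c "
from h import *
st()"
```

```text
force: [-0.2, -0.7, 0.2]
force: [0.3, -0.2, 0.4]
eef case [ -0.9  -2.  228.1] F case [-0.3 -0.2  0.4]
```

```bash
python3 -m crank '[[[0,0,0.08,0,0,0,0],[0,0,0.08,0,0,0,0],[0,0,0.08,0,0,0,0],[0,0,0.08,0,0,0,0],[0,0,0,0,0,0,0],[0,0,0,0,0,0,0],[0,0,0,0,0,0,0],[0,0,0,0,0,0,0]]]' | grep -E '^force:'
python3 -c "
from h import *
st()"
python3 -m crank '[[[0,0,0.08,0,0,0,0],[0,0,0.08,0,0,0,0],[0,0,0,0,0,0,0],[0,0,0,0,0,0,0],[0,0,0,0,0,0,0],[0,0,0,0,0,0,0],[0,0,0,0,0,0,0],[0,0,0,0,0,0,0]]]' | grep -E '^force:'
python3 -c "
from h import *
st()"
```

```text
force: [0.4, -0.1, 1.0]
eef case [ -4.9  -1.9 221. ] F case [-0.3 -0.3  1. ]
force: [0.3, 0.8, 0.5]
eef case [ -6.9  -1.9 217.7] F case [ 0.6 -0.6  0.5]
```

```bash
cat >> h.py <<'E'
def lidang():
    c=capture('top');m=orange(c);k=max((c for c in cv2.findContours(m[205:240,205:300],0,1)[0]),key=lambda c:cv2.arcLength(c,True))
    # far (upper) end of the tab = case y -45
    p=k.reshape(-1,2)+[205,205];e=p[p[:,1]<=p[:,1].min()+1].mean(0)
    F=lambda a:proj('top',W((100-212*np.cos(1.222-a)+6*np.sin(1.222-a),-45,90+212*np.sin(1.222-a)+6*np.cos(1.222-a))))
    A=np.linspace(0,1.25,126);d=[np.linalg.norm(F(a)-e) for a in A];i=int(np.argmin(d));print('tab end px',e,'lid',round(A[i],2),'resid',round(d[i],1))
E
for k in 1 2; do python3 -m crank '[[[0,0,0.08,0,0,0,0],[0,0,0.08,0,0,0,0],[0,0,0,0,0,0,0],[0,0,0,0,0,0,0],[0,0,0,0,0,0,0],[0,0,0,0,0,0,0],[0,0,0,0,0,0,0],[0,0,0,0,0,0,0]]]' | grep -E '^force:'
python3 -c "
from h import *
st();lidang()"; done
```

```text
force: [-0.7, 0.1, 0.2]
eef case [ -8.9  -1.9 214.2] F case [0.4 0.6 0.2]
tab end px [227.33333333 213.33333333] lid 0.29 resid 0.2
force: [0.7, 0.5, -0.3]
eef case [-10.9  -1.9 210.8] F case [ 0.2 -0.8 -0.3]
tab end px [228.66666667 212.33333333] lid 0.3 resid 0.6
```

The lid is following the tool at under 1 N. I'll work out the arc rows for lowering it.

```bash
cat > arc.py <<'E'
from h import *
import sys
# args: lid now, tilt now(deg), d ; from measured eef: steps of 0.03 rad
def arc(a0,t0,n=32,d=41,a1=1.222):
    s=sense();e0=Rz.inv().apply(s['eef_pos']-O)
    v=lambda t:np.array([np.sin(t),0,-np.cos(t)])
    tip=e0-d*v(np.radians(t0));f=1.222-a0;r=(100-tip[0])*np.cos(f)+(tip[2]-90)*np.sin(f);h=(tip[0]-100)*np.sin(f)+(tip[2]-90)*np.cos(f)
    print('r',r.round(1),'off',h.round(1))
    A=np.linspace(a0,a1,n+1);T=np.radians(np.linspace(t0,0,n+1))
    E=[np.array([100-r*np.cos(1.222-a)+h*np.sin(1.222-a),e0[1],90+r*np.sin(1.222-a)+h*np.cos(1.222-a)])+d*v(t) for a,t in zip(A,T)]
    for i in range(n):
        D=E[i+1]-E[i];t=T[i];y=np.array([-np.cos(t),0,-np.sin(t)]);print(i,'y %.2f z %.2f turn %.3f'%(D@y/25,D@v(t)/25,np.degrees(T[i+1]-t)/8),'a %.2f'%A[i+1])
E
python3 -c "
from arc import *
st();arc(.26,-30)"
```

```text
eef case [-10.9  -1.9 210.7] F case [0.5 0.2 0.8]
r 179.9 off 15.2
0 y 0.08 z 0.19 turn 0.117 a 0.29
1 y 0.08 z 0.19 turn 0.117 a 0.32
2 y 0.07 z 0.19 turn 0.117 a 0.35
3 y 0.07 z 0.19 turn 0.117 a 0.38
4 y 0.07 z 0.19 turn 0.117 a 0.41
5 y 0.07 z 0.20 turn 0.117 a 0.44
6 y 0.06 z 0.20 turn 0.117 a 0.47
7 y 0.06 z 0.20 turn 0.117 a 0.50
8 y 0.06 z 0.20 turn 0.117 a 0.53
9 y 0.05 z 0.20 turn 0.117 a 0.56
10 y 0.05 z 0.20 turn 0.117 a 0.59
11 y 0.05 z 0.20 turn 0.117 a 0.62
12 y 0.05 z 0.20 turn 0.117 a 0.65
13 y 0.04 z 0.21 turn 0.117 a 0.68
14 y 0.04 z 0.21 turn 0.117 a 0.71
15 y 0.04 z 0.21 turn 0.117 a 0.74
16 y 0.03 z 0.21 turn 0.117 a 0.77
17 y 0.03 z 0.21 turn 0.117 a 0.80
18 y 0.03 z 0.21 turn 0.117 a 0.83
19 y 0.03 z 0.21 turn 0.117 a 0.86
20 y 0.02 z 0.21 turn 0.117 a 0.89
21 y 0.02 z 0.21 turn 0.117 a 0.92
22 y 0.02 z 0.21 turn 0.117 a 0.95
23 y 0.01 z 0.21 turn 0.117 a 0.98
24 y 0.01 z 0.21 turn 0.117 a 1.01
25 y 0.01 z 0.21 turn 0.117 a 1.04
26 y 0.01 z 0.21 turn 0.117 a 1.07
27 y 0.00 z 0.21 turn 0.117 a 1.10
28 y -0.00 z 0.22 turn 0.117 a 1.13
29 y -0.00 z 0.22 turn 0.117 a 1.16
30 y -0.01 z 0.22 turn 0.117 a 1.19
31 y -0.01 z 0.22 turn 0.117 a 1.22
```

```bash
python3 -m crank '[[[0,0.08,0.19,0.117,0,0,0],[0,0.08,0.19,0.117,0,0,0],[0,0.07,0.19,0.117,0,0,0],[0,0.07,0.19,0.117,0,0,0],[0,0.07,0.19,0.117,0,0,0],[0,0.07,0.2,0.117,0,0,0],[0,0.06,0.2,0.117,0,0,0],[0,0.06,0.2,0.117,0,0,0]]]' | grep -E 'time|^force:'
python3 -c "
from h import *
st();lidang()"
```

```text
time_s: 39.25
force: [-1.8, 2.1, 1.5]
eef case [-41.2  -2.  182.3] F case [2.7 0.6 1.5]
tab end px [247.  206.4] lid 0.54 resid 0.6
```

```bash
python3 -m crank '[[[0,0.06,0.2,0.117,0,0,0],[0,0.05,0.2,0.117,0,0,0],[0,0.05,0.2,0.117,0,0,0],[0,0.05,0.2,0.117,0,0,0],[0,0.05,0.2,0.117,0,0,0],[0,0.04,0.21,0.117,0,0,0],[0,0.04,0.21,0.117,0,0,0],[0,0.04,0.21,0.117,0,0,0]]]' | grep -E 'time|^force:'
python3 -c "
from h import *
st();lidang()"
```

```text
time_s: 40.1
force: [-0.8, 1.4, 1.4]
eef case [-63.5  -2.1 147. ] F case [1.6 0.1 1.4]
tab end px [261.5 205.2] lid 0.79 resid 1.3
```

```bash
python3 -m crank '[[[0,0.03,0.21,0.117,0,0,0],[0,0.03,0.21,0.117,0,0,0],[0,0.03,0.21,0.117,0,0,0],[0,0.03,0.21,0.117,0,0,0],[0,0.02,0.21,0.117,0,0,0],[0,0.02,0.21,0.117,0,0,0],[0,0.02,0.21,0.117,0,0,0],[0,0.01,0.21,0.117,0,0,0]]]' | grep -E 'time|^force:'
python3 -c "
from h import *
st();lidang()"
```

```text
time_s: 40.95
force: [-1.0, 0.0, 0.7]
eef case [-76.7  -2.1 106.9] F case [0.5 0.9 0.7]
tab end px [279.8 221.4] lid 1.25 resid 16.8
```

```bash
python3 -m crank '[[[0,0.01,0.2,0.117,0,0,0],[0,0.01,0.2,0.117,0,0,0],[0,0.01,0.2,0.117,0,0,0],[0,0,0.2,0.117,0,0,0],[0,0,0.15,0.117,0,0,0],[0,0,0.15,0.117,0,0,0],[0,0,0.1,0.117,0,0,0],[0,0,0.1,0.117,0,0,0]]]' | grep -E 'time|^force:'
python3 -m crank '[[[0,0,0.06,0,0,0,0],[0,0,0.06,0,0,0,0],[0,0,0.06,0,0,0,0],[0,0,0.06,0,0,0,0],[0,0,0,0,0,0,0],[0,0,0,0,0,0,0],[0,0,0,0,0,0,0],[0,0,0,0,0,0,0]]]' | grep -E 'time|^force:'
python3 -c "
from h import *
st()
T=capture('top');m=orange(T);print([((cv2.boxPoints(cv2.minAreaRect(c))+[165,160]).round(1).tolist(),cv2.contourArea(c)) for c in cv2.findContours(m[160:330,165:330],0,1)[0]])
e=[proj('top',W((100-212,y,96))).round(1) for y in(-45,45)];print(e)"
```

```text
time_s: 41.8
force: [-0.6, 1.8, 0.6]
time_s: 42.6
force: [-0.1, -0.0, -0.7]
eef case [-80.   -2.1  69.1] F case [ 0.   0.1 -0.7]
[([[289.0, 238.0], [289.0, 233.0], [292.0, 233.0], [292.0, 238.0]], 9.0)]
[array([273.1, 205.6]), array([290.7, 239.3])]
```

```bash
python3 -m crank '[[[0,0,0.06,0,0,0,0],[0,0,0.06,0,0,0,0],[0,0,0,0,0,0,0],[0,0,0,0,0,0,0],[0,0,0,0,0,0,0],[0,0,0,0,0,0,0],[0,0,0,0,0,0,0],[0,0,0,0,0,0,0]]]' | grep -E '^force:|eef'
python3 -m crank '[[[0,0,0.06,0,0,0,0],[0,0,0.06,0,0,0,0],[0,0,0,0,0,0,0],[0,0,0,0,0,0,0],[0,0,0,0,0,0,0],[0,0,0,0,0,0,0],[0,0,0,0,0,0,0],[0,0,0,0,0,0,0]]]' | grep -E '^force:|eef'
```

```text
eef_pos: [594.9, 57.3, 66.2]
force: [1.0, -0.7, 2.3]
eef_pos: [595.1, 57.3, 65.9]
force: [-8.7, -1.3, 23.9]
```

```bash
python3 -m crank '[[[0,0,-0.1,0,0,0,0],[0,0,-0.2,0,0,0,0],[0,0,-0.6,0,0,0,0],[0,0,-1,0,0,0,0],[0,-1,-1,0,0,0,0],[0,-1,-1,0,0,0,0],[0,-1,-1,0,0,0,0],[0,-1,-1,0,0,0,0]]]' | grep -E '^force:|eef'
python3 -m crank '[[[-0.8,-1,-1,0,0,0,0],[-0.8,-1,-1,0,0,0,0],[-0.8,-1,0,0,0,0,0],[-0.8,-1,0,0,0,0,0],[-0.8,-1,0,0,0,0,0],[-0.8,-1,0,0,0,0,0],[-0.8,0,0,0,0,0,0],[-0.8,0,0,0,0,0,0]]]' | grep -E '^force:|eef'
python3 -c "
from h import *
for n in('top','scene'):
    T=capture(n);cv2.imwrite(f'pics/end_{n}.png',T);m=orange(T);print(n,[((cv2.boxPoints(cv2.minAreaRect(c))).round(1).tolist(),cv2.contourArea(c)) for c in cv2.findContours(m,0,1)[0] if 5<cv2.contourArea(c)<2000 and (n=='top' or cv2.minAreaRect(c)[0][1]>200)])
for a in (1.15,1.19,1.222):
  f=1.222-a
  for n in('top','scene'): print(a,n,[proj(n,W((100-r*np.cos(f)+h*np.sin(f),y,90+r*np.sin(f)+h*np.cos(f)))).round(1).tolist() for y in(-45,45) for r,h in((205,11),(219,11),(219,1))])"
```

```text
eef_pos: [547.9, 147.5, 211.0]
force: [0.6, 0.2, -0.2]
eef_pos: [336.4, 206.7, 259.7]
force: [-0.9, -0.9, -1.1]
top [([[124.80000305175781, 407.29998779296875], [163.89999389648438, 397.5], [171.60000610351562, 428.6000061035156], [132.60000610351562, 438.3999938964844]], 1161.5), ([[215.89999389648438, 385.70001220703125], [248.6999969482422, 376.3999938964844], [254.10000610351562, 395.29998779296875], [221.3000030517578, 404.6000061035156]], 601.0), ([[391.6000061035156, 308.70001220703125], [394.1000061035156, 280.5], [435.70001220703125, 284.20001220703125], [433.1000061035156, 312.5]], 1112.5), ([[481.3999938964844, 281.5], [484.29998779296875, 219.60000610351562], [499.8999938964844, 220.3000030517578], [497.0, 282.20001220703125]], 873.5), ([[271.0, 206.5], [275.6000061035156, 204.10000610351562], [292.8999938964844, 237.5], [288.3999938964844, 239.89999389648438]], 157.5), ([[401.5, 161.1999969482422], [409.29998779296875, 160.60000610351562], [411.29998779296875, 190.89999389648438], [403.6000061035156, 191.39999389648438]], 201.0)]
scene [([[236.39999389648438, 333.0], [24
[... 762 characters left out ...]
17578], [331.3999938964844, 228.1999969482422]], 129.0)]
1.15 top [[269.3, 205.9], [274.7, 203.1], [275.2, 203.6], [287.1, 240.2], [292.5, 237.4], [292.9, 237.7]]
1.15 scene [[363.7, 265.6], [360.2, 267.4], [359.8, 270.6], [339.4, 252.1], [335.9, 253.7], [335.6, 256.8]]
1.19 top [[269.9, 206.3], [275.2, 203.5], [275.7, 204.1], [287.6, 240.4], [293.0, 237.6], [293.2, 237.9]]
1.19 scene [[363.3, 268.3], [359.8, 270.3], [359.5, 273.4], [339.1, 254.6], [335.6, 256.4], [335.5, 259.5]]
1.222 top [[270.3, 206.6], [275.6, 203.9], [275.9, 204.5], [287.9, 240.5], [293.2, 237.8], [293.4, 238.2]]
1.222 scene [[363.1, 270.4], [359.5, 272.5], [359.4, 275.5], [339.0, 256.7], [335.4, 258.6], [335.4, 261.6]]
```

```bash
python3 -c "
from h import *
for f in('scene0','end_scene'):
    h=cv2.cvtColor(cv2.imread(f'pics/{f}.png'),cv2.COLOR_BGR2HSV);m=cv2.inRange(h,(25,150,120),(33,255,255))
    print(f,[(np.round(cv2.minEnclosingCircle(c)[0],1),cv2.contourArea(c)) for c in cv2.findContours(m,0,1)[0] if cv2.contourArea(c)>8])
print(sense()['time_s'],sense()['force'])
print(finish_job())"
```

```text
scene0 [(array([187.5, 380. ]), 870.5)]
end_scene [(array([187.5, 380. ]), 873.5), (array([438.5, 218.5]), 11.0)]
45.95 [ 0.07881668 -0.87395778  0.07856213]
the job is handed in; nothing more can be done
None
```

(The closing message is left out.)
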